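# Undo the left-hand nut of a radiator fan and put it in the parts dish

### The arm

A 6-joint arm with a two-finger parallel gripper is mounted at the origin on a cart in front of the work surface, level with it; the furniture and walls round the work are solid. World frame = base frame: x ahead of the robot, y to its left, z up, the work surface at z = 0. Lengths are in m, angles in rad, forces in N, time in s.
With the tool pointing down it reaches from about 0.35 to 0.775 m from the base axis. Payload 7.3 kg.
Tool frame: the origin (TCP) lies at the very end of the fingers, on their centre line; the grasp point (between the pads) lies 19 mm behind it; z points along the fingers, y is the line along which they close (so a half turn about z gives the same grasp; the last joint's range is limited). The gripper opens to 92 mm and grips with 3 to 60 N. Pads are 19 mm wide; open, the fingers measure 130 mm over their backs; the gripper's body (75 mm by 190 mm) begins 47 mm behind the grasp point.
Start: joints at [-1.308, 0.342, 1.524, -0, 1.275, -0.146], TCP at [0.209, -0.482, 0.227] pointing down, gripper open.
Joint ranges: [-2.53, 2.53], [-0.77, 2.02], [0.04, 2.7], [-1, 4.14], [0.28, 2.66], [-3.11, 3.11]. Speed limits (rad/s): [2.57, 2.57, 3.14, 3.14, 3.14, 3.14].

### API

Orientations are given as [roll, pitch, yaw] about the fixed x, y, z axes, in that order (R = Rz(yaw) Ry(pitch) Rx(roll)).
In Python, from cell import * gives the robot as it stands.
- The arm moves only by the tool step_arm, never from a script. Its argument "commands" is a list of rows, each a list of 7 numbers: the opening, from 0 (shut) to 1 (fully open), then the shift along the world's x, y, z in cm, then the turn, a rotation vector about the world's x, y, z in rad. A call has 1 to 5 rows; each row is the pose to reach, as a shift and turn from the pose commanded when the call began; what a row does not reach only later rows make up. A row lasts 1/12 s, in which the tool goes at most 41.7 mm and 7.16 degrees, less where a joint would pass 70% of its speed; a pose out of reach is approached as far as the arm can. A call with a gripper value outside its range is refused whole. The fingers move at their own pace and stop on an object; "grip_force" is the grip in N (left out, the last holds). Time passes only in rows, so rows that repeat a pose let the fingers close. It gives the time, the measured TCP pose, the force, the opening and the grip force at its end, in the units of the state.
- observe(): the state, without advancing time (a new reading comes with each control period).
- read_camera(name): name is "side" or "top"; returns the picture (384x512x3 uint8, red, green, blue); there is no depth.
- camera_model(name): a dict with "vfov" (degrees; the focal length in pixels is half the picture's height over the tangent of half this angle, whatever the lens; pixels are square), "cx", "cy" (the principal point, pixels), "world_to_cam" (4x4, takes a point from world to camera coordinates). Camera axes: x right, y up, looking along -z (the intrinsics and any distortion apply to the point x, -y, -z); pixel columns grow to the right and rows downward; lengths in m; the calibration is good to about 2 mm. A picture is of the moment at which its call begins. camera_model takes no time and is no camera call.
- hand_in(): hands the job in; it is judged then, once.
The state is a dict: "time": time; "qpos": joint angles; "qvel": joint speeds; "joint_efforts": joint torques, N m; "tool_pos": TCP position; "tool_rot": TCP orientation; "contact_force": force on the tool from outside, world axes, zero at the start; "torque": the same for the moment, N m; "opening": finger opening in m; "grip_force": force on a finger pad.
Only numpy, scipy, OpenCV 4.12 (cv2) and the standard library are available. Lean on these libraries where they do the work, as an engineer would, in place of code of your own. Each camera call takes 0.05 s, during which the arm holds its last target. There are 200 camera calls.

### The job

This motorcycle radiator fan lies face up, and the hexagon nut that holds its blade has a left-hand thread. Unscrew the nut without ever tightening it further, letting the thread lift it: the little motor's thread and bearing are weak, so use a light hand and never load the nut upward, downward or sideways with more than about 20 N. Once it is off the shaft, put it in the round parts dish, and leave the tools and the piston lying about as they are.

Things in the scene. Friction and masses are not known exactly. Their poses are not given: they have to be found in the camera images.
- nut_center (a point): Centre of the grey plastic cap nut on the fan's shaft: hexagon 34 mm across flats, grooved at its corners (the mark of a left-hand thread), 30 mm tall (flats 25 mm, then a low dome). z is its axis, up. Its underside is 15 mm below this point. Flats face its x axis and every 60 degrees on. Loose part, about 45 g.
- shaft_tip (a point): Tip of the upright steel motor shaft inside the nut, on the axis. Coarse three-start left-hand thread, 22 mm across; clockwise from above undoes. The nut climbs some mm per half turn and has about 1.5 mm of axial play; it lets go after about half a turn, and is clear 20 mm higher. The shaft does not turn.
- fan: Black radiator fan, 210 mm across and 53 mm high, on a plywood board 230 mm square and 15 mm thick, fixed to the bench. Origin: underside of the board, on the shaft axis. The nut starts 70 to 72 mm up, on a hub boss 36 mm across and 12 mm high; hub (80 mm) and blades lie lower. A spring under the hub pushes the nut up with about 8 N and is spent after 3 mm of rise.
- dish_floor (a point): Centre of the flat inner floor of the round steel parts dish: about 100 mm across the floor, 150 mm across the rim; the rim is 21 mm above this point. Loose, 0.6 kg.
- piston: Bystander: bare piston standing on its skirt, 87 mm across, 52 mm high. Origin: centre of its underside.
- screwdriver: Bystander: yellow-handled screwdriver lying on the bench, 178 mm long. Origin: under its middle.
- feelers: Bystander: fanned-out feeler gauge set lying on the bench, 94 x 68 x 10 mm. Origin: under its middle.

How it is judged:
By the outcome, as a careful person would: the job done as asked, in the order asked, and still so for the second after the job is handed in, with the robot touching nothing.
It also fails if it takes over 64 s, if anything falls off the work surface, if the arm or the gripper's body presses on something with over 40 N, if the wrist force passes 120 N, or if a joint passes its speed limit or range.

## Working session

There is one attempt and no reset: what is moved stays moved. The work goes in short steps, Python scripts to look and compute and a tool call to move; the robot and the scene stay as the last step left them, time stands still between calls to the robot, and variables do not carry over. Pictures are saved under pics/ and viewed, at most 10 in all, crops included, and the job is handed in when it is done.

Besides the shell and the picture viewer there is one more tool, called after ">>>" as a command line: name --pt "numbers of a row" for each row, then --argument value for the rest. step_arm: Moves the arm, as the interface text tells. Its arguments: {"type":"object","properties":{"commands":{"type":"array"},"grip_force":{"type":"number"}},"required":["commands"]}

```bash
mkdir -p pics; ls; python3 - <<'E'
from cell import *
import cv2
for n in("side","top"):
    cv2.imwrite(f"pics/{n}0.png",read_camera(n)[:,:,::-1]); m=camera_model(n); print(n,m)
s=observe();print(s)
E
```

```text
pics
side {'vfov': 51.4366986682962, 'cx': 253.0107280283772, 'cy': 193.80914542626314, 'world_to_cam': array([[-0.96051383, -0.27813686,  0.00728452,  0.52800183],
       [ 0.18355126, -0.61376279,  0.76785687, -0.1862372 ],
       [-0.20909834,  0.73887423,  0.64058002, -0.88263903],
       [ 0.        ,  0.        ,  0.        ,  1.        ]])}
top {'vfov': 45.83208488528281, 'cx': 251.88474247332897, 'cy': 199.8175933765011, 'world_to_cam': array([[-1.03773148e-03, -9.99925191e-01, -1.21875102e-02,
        -3.27087465e-02],
       [ 9.90916498e-01, -2.66714166e-03,  1.34452146e-01,
        -5.81059573e-01],
       [-1.34474593e-01, -1.19372797e-02,  9.90845137e-01,
        -1.08724659e+00],
       [ 0.00000000e+00,  0.00000000e+00,  0.00000000e+00,
         1.00000000e+00]])}
{'time': 0.1, 'qpos': array([-1.30797849e+00,  3.42655323e-01,  1.52492708e+00,  2.34393610e-05,
        1.27541185e+00, -1.46011372e-01]), 'qvel': array([ 0.00038285, -0.00232648, -0.00134514,  0.00019609,  0.00140738,
        0.00211568]), 'joint_efforts': array([ 1.71082142e-03, -4.32003772e+01, -2.44694388e+01,  7.19210249e-02,
        5.25989290e-02, -4.57618762e-05]), 'tool_pos': array([ 0.20863076, -0.48136385,  0.22611133]), 'tool_rot': array([-3.14020923e+00, -2.26099574e-04,  4.08822216e-01]), 'contact_force': array([-0.14888089, -0.01557773, -0.09438318]), 'torque': array([-0.00010573,  0.01781635,  0.00739504]), 'grip_force': 0.0, 'opening': 0.09191357785940116}
```

View pics/top0.png

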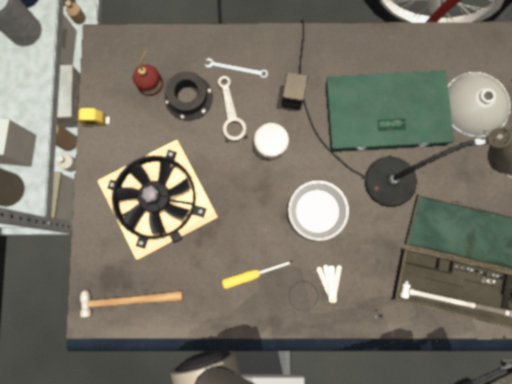

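View pics/side0.png

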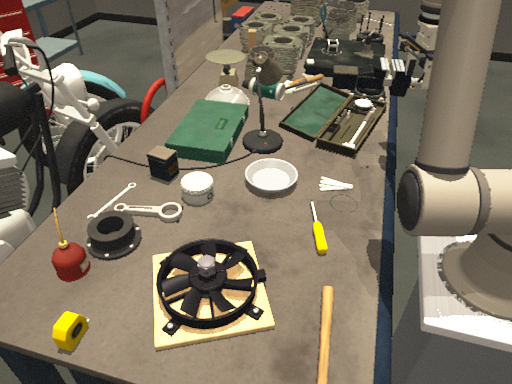

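The top view shows the fan nut near (151,195) and the dish near (318,210). In the side view the nut is near (207,265) and the dish near (271,178). I'll enlarge the nut next.

```bash
cat > h.py <<'E'
from cell import *
import cv2, numpy as np
def ray(n,u,v):
    m=camera_model(n);f=192/np.tan(np.radians(m["vfov"]/2));W=m["world_to_cam"]
    d=W[:3,:3].T@np.array([(u-m["cx"])/f,-(v-m["cy"])/f,-1]);return -W[:3,:3].T@W[:3,3],d
def at_z(n,u,v,z):
    o,d=ray(n,u,v);return o+d*(z-o[2])/d[2]
def proj(n,p):
    m=camera_model(n);f=192/np.tan(np.radians(m["vfov"]/2));c=m["world_to_cam"]@np.r_[p,1]
    return m["cx"]-f*c[0]/c[2], m["cy"]+f*c[1]/c[2]
def tri(a,b):
    (o1,d1),(o2,d2)=ray("top",*a),ray("side",*b)
    s=np.linalg.lstsq(np.c_[d1,-d2],o2-o1,rcond=None)[0]
    return (o1+s[0]*d1+o2+s[1]*d2)/2, np.linalg.norm(o1+s[0]*d1-o2-s[1]*d2)
E
python3 - <<'E'
from h import *
t=cv2.imread("pics/top0.png");s=cv2.imread("pics/side0.png")
a=cv2.resize(t[175:215,130:170],(400,400),interpolation=cv2.INTER_CUBIC)
b=cv2.resize(s[245:285,185:225],(400,400),interpolation=cv2.INTER_CUBIC)
cv2.imwrite("pics/c1.png",np.hstack([a,b]))
print(tri((151,194),(207,263)),tri((318,210),(271,180)))
print(at_z("top",318,210,.003), at_z("side",271,180,.003))
E
```

```text
(array([0.58794319, 0.20592782, 0.08651012]), np.float64(0.0025574873768154623)) (array([ 5.57039140e-01, -2.02549632e-01, -1.48803407e-04]), np.float64(0.005169448622030888))
[ 0.5592569  -0.20177897  0.003     ] [ 0.55354412 -0.19866786  0.003     ]
```

View pics/c1.png

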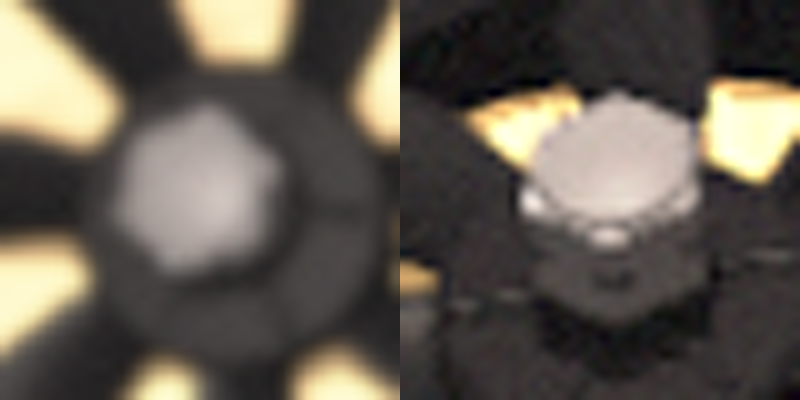

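The crop shows the nut's top hexagon with corners at top-crop (210,105), (280,155), (262,238), (175,272), (115,210) and (130,130). In the side crop the front corners are at (535,205), (606,235) and (688,200). I'll fit its pose to these.

```bash
cat >> h.py <<'E'
E
python3 - <<'E'
from h import *
from scipy.optimize import least_squares
T=np.array([(210,105),(280,155),(262,238),(175,272),(115,210),(130,130)])/10+[130,175]-.45
S=np.array([(135,205),(206,235),(288,200)])/10+[185,245]-.45
# corner index k at ang a+60k ; top listed clockwise from ~-9deg
def cor(p,k,z): 
    a=p[2]+np.radians(60*k); r=p[3]; return np.array([p[0]+r*np.cos(a),p[1]+r*np.sin(a),z])
def res(p,useT=1,useS=1,z=.081):
    r=[]
    if useT: r+=[proj("top",cor(p,-i,z))-t for i,t in enumerate(T)]
    if useS:
        c=np.array([proj("side",cor(p,k,z)) for k in range(6)])
        r+=[c[np.argmin(np.linalg.norm(c-s,axis=1))]-s for s in S]
    return np.array(r).ravel()
for a in((1,0),(0,1),(1,1)):
    q=least_squares(res,[.588,.206,-.15,.019],args=a,x_scale=[.01,.01,.1,.01]);print(a,q.x[:2],np.degrees(q.x[2]),q.x[3],abs(q.fun).max().round(2))
t=cv2.imread("pics/top0.png");s=cv2.imread("pics/side0.png")
a=cv2.resize(t[170:250,278:358],(400,400),interpolation=cv2.INTER_CUBIC)
b=cv2.resize(s[145:215,231:311],(400,350),interpolation=cv2.INTER_CUBIC)
cv2.imwrite("pics/c2.png",np.hstack([a,np.vstack([b,np.zeros((50,400,3),np.uint8)])]))
E
```

```text
(1, 0) [0.59237221 0.21224112] -10.122125515287866 0.02072575533209746 0.42
(0, 1) [0.59191042 0.20586302] 10.914562386992746 0.013947547928633945 1.92
(1, 1) [0.59154808 0.20941105] -4.241080099986395 0.01783559907679394 4.48
```

View pics/c2.png

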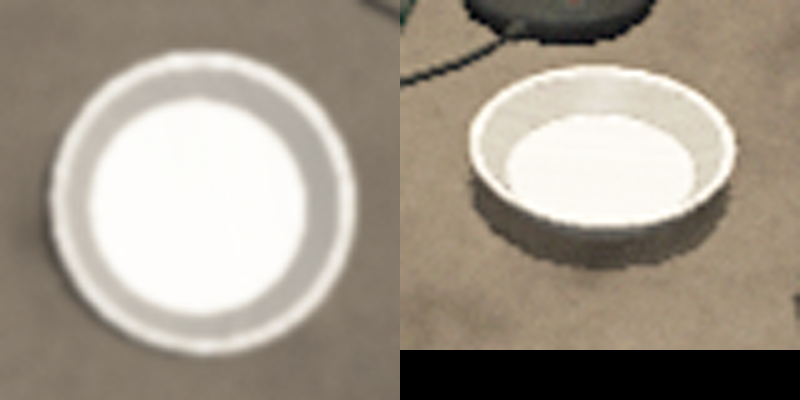

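The dish floor's centre is at about (317.1,210.5) in the top view and (270.5,177.5) in the side view. I'll check calibration and distortion against the board's known square and circles.

```bash
python3 - <<'E'
from h import *
print("dish",tri((317.1,210.5),(270.5,177.5)),at_z("top",317.1,210.5,.003),at_z("side",270.5,177.5,.003))
# board corners top, z=.015: 
s=np.array([(152,243),(269,243),(153,340),(272,328)]) 
B=np.array([at_z("top",*c,.015) for c in [(98,183),(175,142),(217,215),(140,257)]]);print(B.round(4).tolist(),B.mean(0),np.linalg.norm(np.diff(B,axis=0),axis=1))
for ang in(-10.,):
  for c in((.5924,.2122),(.590,.208)):
    print([np.round((np.array(proj("side",(c[0]+.0195*np.cos(a),c[1]+.0195*np.sin(a),.081)))-[185,245]+.45)*10+[400,0]).tolist() for a in np.radians(ang+60*np.arange(6))], (np.array(proj("side",(*c,.086)))-[185,245]+.45)*10+[400,0],(np.array(proj("top",(*c,.086)))-[130,175]+.45)*10)
t=cv2.imread("pics/top0.png");s=cv2.imread("pics/side0.png")
a=cv2.resize(t[137:262,92:222],(520,500),interpolation=cv2.INTER_CUBIC)
cv2.imwrite("pics/c3.png",a)
E
```

```text
dish (array([ 0.55615092, -0.19841893,  0.01180519]), np.float64(0.0017062435932727988)) [ 0.55798104 -0.19946392  0.003     ] [ 0.55781224 -0.20967525  0.003     ]
[[0.6287, 0.3599, 0.015], [0.7355, 0.165, 0.015], [0.5458, 0.0546, 0.015], [0.4409, 0.2462, 0.015]] [0.58772777 0.2064222  0.015     ] [0.2223025  0.21947253 0.21844836]
[[505.0, 186.0], [501.0, 262.0], [585.0, 297.0], [672.0, 254.0], [673.0, 178.0], [590.0, 145.0]] [585.971346   203.44942404] [190.55036775 181.6478026 ]
[[524.0, 173.0], [520.0, 249.0], [604.0, 284.0], [691.0, 241.0], [691.0, 165.0], [609.0, 133.0]] [604.96565852 190.44331817] [207.80360483 191.54189123]
```

View pics/c3.png

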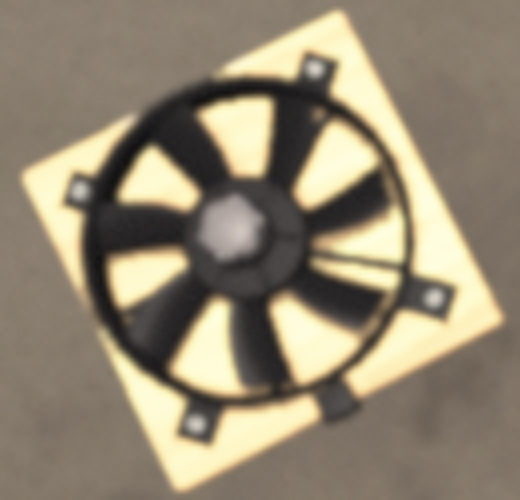

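Corners read from the crop are (97.5,181.2), (177.7,139.5), (217.7,217.5) and (137,260). Their spacing fits 230 mm, so there is no large distortion. The side view suggests the nut is higher than assumed, so I'll refit with z free.

```bash
python3 - <<'E'
from h import *
from scipy.optimize import least_squares
B=np.array([at_z("top",*c,.015) for c in [(97.1,180.8),(177.3,139.1),(217.3,217.1),(136.6,259.6)]]);print(B.mean(0),np.linalg.norm(B-np.roll(B,1,0),axis=1))
print("dome",tri((149.4,193.6),(205.7,259.6)))
T=np.array([(210,105),(280,155),(262,238),(175,272),(115,210),(130,130)])/10+[130,175]-.45
S=np.array([(126,200),(207,240),(297,200),(297,128),(220,95),(132,152)])/10+[185,245]-.45
Si=[1,2,3,4,5,0]
def cor(p,k):
    a=p[2]+np.radians(60*k); return np.array([p[0]+p[3]*np.cos(a),p[1]+p[3]*np.sin(a),p[4]])
def res(p):
    r=[proj("top",cor(p,-i))-t for i,t in enumerate(T)]+[proj("side",cor(p,k))-s for k,s in zip(Si,S)]
    return np.array(r).ravel()
q=least_squares(res,[.588,.206,-.15,.019,.085],x_scale=[.01,.01,.1,.01,.01]);print(q.x,np.degrees(q.x[2]));print(q.fun.reshape(-1,2).round(1).tolist())
E
```

```text
[0.58813708 0.20749113 0.015     ] [0.22731351 0.23058593 0.22845841 0.22699852]
dome (array([0.58824   , 0.20730116, 0.09792991]), np.float64(0.0004546963632181588))
[ 0.58866436  0.20861255 -0.17880216  0.0194737   0.09418665] -10.244609217917125
[[0.4, 0.7], [-0.5, 0.9], [-0.4, 0.6], [0.5, 0.0], [0.4, 1.0], [0.6, 1.0], [-0.6, 0.9], [-0.3, 0.4], [-0.5, 0.1], [-0.4, -0.2], [-1.0, -0.2], [-0.8, -1.9]]
```

Both views agree on the axis at (0.588, 0.208), underside near z 0.070 and corners at -10°. I'll grip at yaw 230° (4.01 rad), which leaves about 300° of clockwise travel, so I move above the nut and turn on the way.

>>> step_arm --pt "0.6 6.3 11.5 0 0 0 0.6" --pt "0.6 6.3 11.5 0 0 0 0.6" --pt "0.6 6.3 11.5 0 0 0 0.6" --pt "0.6 6.3 11.5 0 0 0 0.6" --pt "0.6 6.3 11.5 0 0 0 0.6" --grip_force 8

```text
time: 0.52
tool_pos: [0.2728, -0.3641, 0.2267]
tool_rot: [-3.141, -0.001, 1.018]
contact_force: [0.3, -0.3, 1.0]
opening: 0.0633
grip_force: 0.0
```

>>> step_arm --pt "0.6 6.3 11.5 0 0 0 0.6" --pt "0.6 6.3 11.5 0 0 0 0.6" --pt "0.6 6.3 11.5 0 0 0 0.6" --pt "0.6 6.3 11.5 0 0 0 0.6" --pt "0.6 6.3 11.5 0 0 0 0.6"

```text
time: 0.93
tool_pos: [0.3356, -0.2491, 0.2266]
tool_rot: [3.142, -0.001, 1.619]
contact_force: [0.1, -0.1, 0.4]
opening: 0.0552
grip_force: 0.0
```

>>> step_arm --pt "0.6 6.3 11.5 0 0 0 0.6" --pt "0.6 6.3 11.5 0 0 0 0.6" --pt "0.6 6.3 11.5 0 0 0 0.6" --pt "0.6 6.3 11.5 0 0 0 0.6" --pt "0.6 6.3 11.5 0 0 0 0.6"

```text
time: 1.35
tool_pos: [0.3985, -0.1341, 0.2265]
tool_rot: [3.141, -0.001, 2.22]
contact_force: [-0.3, -0.2, -0.1]
opening: 0.0553
grip_force: 0.0
```

>>> step_arm --pt "0.6 6.3 11.5 0 0 0 0.6" --pt "0.6 6.3 11.5 0 0 0 0.6" --pt "0.6 6.3 11.5 0 0 0 0.6" --pt "0.6 6.3 11.5 0 0 0 0.6" --pt "0.6 6.3 11.5 0 0 0 0.6"

```text
time: 1.77
tool_pos: [0.4614, -0.0191, 0.2262]
tool_rot: [3.141, -0.001, 2.819]
contact_force: [-0.3, -0.7, -0.0]
opening: 0.0553
grip_force: 0.0
```

>>> step_arm --pt "0.6 6.3 11.5 0 0 0 0.6" --pt "0.6 6.3 11.5 0 0 0 0.6" --pt "0.6 6.3 11.5 0 0 0 0.6" --pt "0.6 6.3 11.5 0 0 0 0.6" --pt "0.6 6.3 11.5 0 0 0 0.6"

```text
time: 2.18
tool_pos: [0.5243, 0.0959, 0.2259]
tool_rot: [3.141, -0.001, -2.864]
contact_force: [0.3, -1.2, -0.3]
opening: 0.0549
grip_force: 0.0
```

>>> step_arm --pt "0.6 6.3 11.5 -5 0 0 0.6" --pt "0.6 6.3 11.5 -5 0 0 0.6" --pt "0.6 6.3 11.5 -5 0 0 0.6" --pt "0.6 6.3 11.5 -5 0 0 0.6" --pt "0.6 6.3 11.5 -5 0 0 0.6"

```text
time: 2.6
tool_pos: [0.5865, 0.2114, 0.1735]
tool_rot: [3.138, -0.003, -2.265]
contact_force: [-0.7, 0.4, 0.2]
opening: 0.0553
grip_force: 0.0
```

>>> step_arm --pt "0.6 0.15 -0.33 -6.4 0 0 0" --pt "0.6 0.15 -0.33 -6.4 0 0 0" --pt "0.6 0.15 -0.33 -6.4 0 0 0" --pt "0.6 0.15 -0.33 -6.4 0 0 0"

```text
time: 2.93
tool_pos: [0.5874, 0.2048, 0.1116]
tool_rot: [3.139, -0.003, -2.275]
contact_force: [1.3, 0.5, 0.8]
opening: 0.055
grip_force: 0.0
```

```bash
python3 - <<'E'
from h import *
im=read_camera("side");s=im[:,:,::-1];st=observe();print(st["tool_pos"],st["tool_rot"],st["qpos"][5])
print("tcp in crop",(np.array(proj("side",st["tool_pos"]))-[165,215])*8)
cv2.imwrite("pics/d1.png",cv2.resize(s[215:290,165:255],(720,600),interpolation=cv2.INTER_CUBIC))
E
```

```text
[0.5886151  0.20500669 0.113437  ] [-3.14148455e+00  3.29739706e-04 -2.27454750e+00] -2.2256906679017874
tcp in crop [322.32740804 307.51771358]
```

View pics/d1.png

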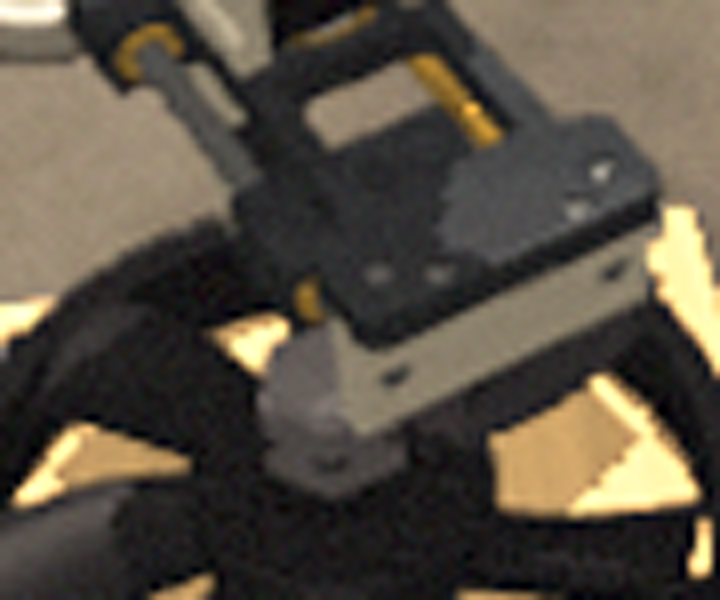

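The picture shows one finger in front of the nut's right half, its pad corner near (365,435). The nut lies at about (320,430), under the tool. I'll fine-correct, descend around the nut and then check.

>>> step_arm --pt "0.6 0 0.25 -1.0 0 0 0" --pt "0.6 0 0.25 -2.0 0 0 0" --pt "0.6 0 0.25 -3.0 0 0 0" --pt "0.6 0 0.25 -3.6 0 0 0" --pt "0.6 0 0.25 -3.6 0 0 0" --grip_force 5

```text
time: 3.4
tool_pos: [0.5871, 0.2072, 0.0749]
tool_rot: [3.14, -0.003, -2.274]
contact_force: [0.5, 0.4, -0.1]
opening: 0.0553
grip_force: 0.0
```

>>> step_arm --pt "0.6 0 0 0 0 0 0" --pt "0.6 0 0 0 0 0 0"

```text
time: 3.57
tool_pos: [0.5885, 0.2075, 0.077]
tool_rot: [-3.141, 0.0, -2.274]
contact_force: [-0.1, 0.6, -0.7]
opening: 0.0554
grip_force: 0.0
```

>>> step_arm --pt "0.45 0 0 0 0 0 0" --pt "0.42 0 0 0 0 0 0" --pt "0.39 0 0 0 0 0 0" --pt "0.37 0 0 0 0 0 0"

```text
time: 3.9
tool_pos: [0.5877, 0.208, 0.077]
tool_rot: [3.14, 0.0, -2.275]
contact_force: [-3.5, 3.7, 3.3]
opening: 0.0357
grip_force: 2.4
```

>>> step_arm --pt "0.35 0 0 0 0 0 0" --pt "0.33 0 0 0 0 0 0" --pt "0.33 0 0 0 0 0 0"

```text
time: 4.15
tool_pos: [0.5873, 0.2084, 0.077]
tool_rot: [3.14, -0.0, -2.274]
contact_force: [-2.4, 2.8, 2.5]
opening: 0.0339
grip_force: 5.0
```

Opening is 33.9 mm, so the pads sit flat on the nut. I'll relieve the small lateral load, then make a gentle clockwise trial turn.

>>> step_arm --pt "0.3 -0.1 0.1 0 0 0 0" --pt "0.3 -0.1 0.1 0 0 0 0" --grip_force 10

```text
time: 4.32
tool_pos: [0.5872, 0.2084, 0.077]
tool_rot: [-3.141, 0.0, -2.274]
contact_force: [-1.0, 0.3, 2.3]
opening: 0.0342
grip_force: 10.0
```

>>> step_arm --pt "0.3 0 0 0.0 0 0 -0.04" --pt "0.3 0 0 0.0 0 0 -0.08" --pt "0.3 0 0 0.0 0 0 -0.12" --pt "0.3 0 0 0.0 0 0 -0.12"

```text
time: 4.65
tool_pos: [0.5877, 0.2084, 0.0772]
tool_rot: [-3.141, 0.001, -2.396]
contact_force: [-0.2, -0.1, 3.6]
opening: 0.0341
grip_force: 10.0
```

```bash
python3 -c "
from cell import *
s=observe();print(s['tool_rot'],s['torque'],s['contact_force'],s['qpos'])"
```

```text
[-3.14097292e+00  9.12672477e-04 -2.39583238e+00] [ 0.14024167  0.03942486 -0.00969911] [-0.19730631 -0.09588301  3.55052894] [ 2.17972517e-01  6.61107243e-01  1.42378181e+00 -8.70574595e-05
  1.05560301e+00 -2.09854095e+00]
```

>>> step_arm --pt "0.3 0 0 0.02 0 0 -0.06" --pt "0.3 0 0 0.03 0 0 -0.12" --pt "0.3 0 0 0.05 0 0 -0.18" --pt "0.3 0 0 0.06 0 0 -0.24" --pt "0.3 0 0 0.08 0 0 -0.3"

```text
time: 5.07
tool_pos: [0.5873, 0.2086, 0.0781]
tool_rot: [3.141, 0.001, -2.696]
contact_force: [-2.4, -0.0, 4.8]
opening: 0.034
grip_force: 10.0
```

>>> step_arm --pt "0.3 0 0 0.03 0 0 -0.06" --pt "0.3 0 0 0.05 0 0 -0.12" --pt "0.3 0 0 0.08 0 0 -0.18" --pt "0.3 0 0 0.1 0 0 -0.24" --pt "0.3 0 0 0.12 0 0 -0.3"

```text
time: 5.48
tool_pos: [0.5869, 0.2089, 0.0789]
tool_rot: [3.141, -0.0, -2.996]
contact_force: [-2.3, 1.8, 2.5]
opening: 0.0341
grip_force: 10.0
```

>>> step_arm --pt "0.3 -0.05 0 0.03 0 0 -0.06" --pt "0.3 -0.05 0 0.05 0 0 -0.12" --pt "0.3 -0.05 0 0.07 0 0 -0.18" --pt "0.3 -0.05 0 0.09 0 0 -0.24" --pt "0.3 -0.05 0 0.11 0 0 -0.3"

```text
time: 5.9
tool_pos: [0.5863, 0.2093, 0.0795]
tool_rot: [3.14, -0.001, 2.987]
contact_force: [-1.0, 4.0, -0.9]
opening: 0.034
grip_force: 10.0
```

>>> step_arm --pt "0.3 0 0.06 0.02 0 0 -0.06" --pt "0.3 0 0.06 0.04 0 0 -0.12" --pt "0.3 0 0.06 0.05 0 0 -0.18" --pt "0.3 0 0.06 0.07 0 0 -0.24" --pt "0.3 0 0.06 0.09 0 0 -0.3"

```text
time: 6.32
tool_pos: [0.5866, 0.2098, 0.0805]
tool_rot: [3.141, -0.001, 2.687]
contact_force: [-0.7, 4.2, -0.6]
opening: 0.0339
grip_force: 10.0
```

>>> step_arm --pt "0.3 0 0.03 0.02 0 0 -0.06" --pt "0.3 0 0.03 0.04 0 0 -0.12" --pt "0.3 0 0.03 0.05 0 0 -0.18" --pt "0.3 0 0.03 0.07 0 0 -0.24" --pt "0.3 0 0.03 0.09 0 0 -0.3"

```text
time: 6.73
tool_pos: [0.5868, 0.2102, 0.0816]
tool_rot: [3.14, -0.001, 2.387]
contact_force: [0.1, 3.1, 0.1]
opening: 0.0341
grip_force: 10.0
```

>>> step_arm --pt "0.3 0 0.02 0.02 0 0 -0.06" --pt "0.3 0 0.02 0.04 0 0 -0.12" --pt "0.3 0 0.02 0.06 0 0 -0.18" --pt "0.3 0 0.02 0.08 0 0 -0.24" --pt "0.3 0 0.02 0.1 0 0 -0.3"

```text
time: 7.15
tool_pos: [0.5871, 0.2106, 0.0827]
tool_rot: [3.14, -0.001, 2.087]
contact_force: [0.3, 4.9, -0.1]
opening: 0.0339
grip_force: 10.0
```

>>> step_arm --pt "0.3 0 0 0.02 0 0 -0.06" --pt "0.3 0 0 0.04 0 0 -0.12" --pt "0.3 0 0 0.06 0 0 -0.18" --pt "0.3 0 0 0.08 0 0 -0.24" --pt "0.3 0 0 0.1 0 0 -0.3"

```text
time: 7.57
tool_pos: [0.5874, 0.2108, 0.0837]
tool_rot: [3.139, -0.002, 1.787]
contact_force: [2.3, 5.5, -0.4]
opening: 0.0336
grip_force: 10.0
```

>>> step_arm --pt "0.3 0.05 0.06 0.02 0 0 -0.06" --pt "0.3 0.05 0.08 0.04 0 0 -0.12" --pt "0.3 0.05 0.08 0.06 0 0 -0.18" --pt "0.3 0.05 0.08 0.08 0 0 -0.24" --pt "0.3 0.05 0.08 0.1 0 0 -0.3"

```text
time: 7.98
tool_pos: [0.5879, 0.211, 0.0848]
tool_rot: [3.14, -0.001, 1.487]
contact_force: [1.5, 2.7, -0.4]
opening: 0.0339
grip_force: 10.0
```

>>> step_arm --pt "0.3 0 0 0.02 0 0 -0.06" --pt "0.3 0 0 0.04 0 0 -0.12" --pt "0.3 0 0 0.06 0 0 -0.18" --pt "0.3 0 0 0.08 0 0 -0.24" --pt "0.3 0 0 0.1 0 0 -0.3"

```text
time: 8.4
tool_pos: [0.5882, 0.2111, 0.0858]
tool_rot: [3.14, -0.002, 1.187]
contact_force: [2.8, 3.1, -0.7]
opening: 0.0338
grip_force: 10.0
```

2.8 rad done with light loads. I'll keep turning past half a turn.

>>> step_arm --pt "0.3 0.05 0.03 0.02 0 0 -0.06" --pt "0.3 0.05 0.03 0.04 0 0 -0.12" --pt "0.3 0.05 0.03 0.06 0 0 -0.18" --pt "0.3 0.05 0.03 0.08 0 0 -0.24" --pt "0.3 0.05 0.03 0.1 0 0 -0.3"

```text
time: 8.82
tool_pos: [0.5887, 0.211, 0.0869]
tool_rot: [3.14, -0.002, 0.887]
contact_force: [2.7, 2.2, 0.0]
opening: 0.0336
grip_force: 10.0
```

>>> step_arm --pt "0.3 0.02 0.02 0.02 0 0 -0.06" --pt "0.3 0.02 0.02 0.04 0 0 -0.12" --pt "0.3 0.02 0.02 0.06 0 0 -0.18" --pt "0.3 0.02 0.02 0.08 0 0 -0.24" --pt "0.3 0.02 0.02 0.1 0 0 -0.3"

```text
time: 9.23
tool_pos: [0.589, 0.211, 0.0879]
tool_rot: [3.14, -0.002, 0.587]
contact_force: [2.9, 0.6, 0.1]
opening: 0.0341
grip_force: 10.0
```

>>> step_arm --pt "0.3 0 0 0.02 0 0 -0.06" --pt "0.3 0 0 0.04 0 0 -0.12" --pt "0.3 0 0 0.06 0 0 -0.18" --pt "0.3 0 0 0.08 0 0 -0.24" --pt "0.3 0 0 0.1 0 0 -0.3"

```text
time: 9.65
tool_pos: [0.5892, 0.2106, 0.089]
tool_rot: [3.141, -0.003, 0.287]
contact_force: [1.9, 0.1, 1.8]
opening: 0.034
grip_force: 10.0
```

>>> step_arm --pt "0.3 0 0 0.05 0 0 0" --pt "0.3 0 0 0.1 0 0 0" --pt "0.3 0 0 0.15 0 0 0" --pt "0.3 0 0 0.15 0 0 0"

```text
time: 9.98
tool_pos: [0.5887, 0.2105, 0.09]
tool_rot: [3.141, -0.001, 0.291]
contact_force: [5.0, -1.2, -3.0]
opening: 0.034
grip_force: 10.0
```

>>> step_arm --pt "0.3 0.06 0 0.01 0 0 -0.06" --pt "0.3 0.06 0 0.02 0 0 -0.12" --pt "0.3 0.06 0 0.03 0 0 -0.18" --pt "0.3 0.06 0 0.04 0 0 -0.24" --pt "0.3 0.06 0 0.05 0 0 -0.3"

```text
time: 10.4
tool_pos: [0.5889, 0.2104, 0.0906]
tool_rot: [3.141, -0.001, -0.012]
contact_force: [2.8, -1.4, -0.1]
opening: 0.0338
grip_force: 10.0
```

>>> step_arm --pt "0.3 0 0 0.03 0 0 0" --pt "0.3 0 0 0.06 0 0 0" --pt "0.3 0 0 0.1 0 0 0" --pt "0.3 0 0 0.1 0 0 0"

```text
time: 10.73
tool_pos: [0.5886, 0.2105, 0.0914]
tool_rot: [3.141, 0.0, -0.01]
contact_force: [4.2, -3.7, -3.2]
opening: 0.0343
grip_force: 10.0
```

>>> step_arm --pt "0.3 0.05 -0.05 0.05 0 0 0" --pt "0.3 0.05 -0.05 0.1 0 0 0" --pt "0.3 0.05 -0.05 0.1 0 0 0"

```text
time: 10.98
tool_pos: [0.5886, 0.2106, 0.0927]
tool_rot: [-3.141, 0.001, -0.011]
contact_force: [0.8, -0.8, -1.2]
opening: 0.0339
grip_force: 10.0
```

>>> step_arm --pt "0.3 0 0 0.08 0 0 0" --pt "0.3 0 0 0.16 0 0 0" --pt "0.3 0 0 0.24 0 0 0" --pt "0.3 0 0 0.3 0 0 0" --pt "0.3 0 0 0.3 0 0 0"

```text
time: 11.4
tool_pos: [0.5889, 0.2105, 0.0959]
tool_rot: [-3.142, 0.0, -0.011]
contact_force: [-0.6, -0.6, 0.1]
opening: 0.0337
grip_force: 10.0
```

>>> step_arm --pt "0.3 0 0 0.15 0 0 0" --pt "0.3 0 0 0.35 0 0 0" --pt "0.3 0 0 0.55 0 0 0" --pt "0.3 0 0 0.8 0 0 0" --pt "0.3 0 0 1.0 0 0 0"

```text
time: 11.82
tool_pos: [0.5891, 0.2104, 0.106]
tool_rot: [-3.142, -0.0, -0.011]
contact_force: [-0.8, -0.4, -0.2]
opening: 0.0341
grip_force: 10.0
```

>>> step_arm --pt "0.3 0 0 0.25 0 0 0" --pt "0.3 0 0 0.6 0 0 0" --pt "0.3 0 0 1.0 0 0 0" --pt "0.3 0 0 1.4 0 0 0" --pt "0.3 0 0 1.8 0 0 0" --grip_force 14

```text
time: 12.23
tool_pos: [0.5891, 0.2104, 0.1242]
tool_rot: [3.142, -0.0, -0.011]
contact_force: [0.6, 0.1, -0.5]
opening: 0.0339
grip_force: 14.0
```

>>> step_arm --pt "0.3 0 0 0.5 0 0 0" --pt "0.3 0 0 1.5 0 0 0" --pt "0.3 0 0 3 0 0 0" --pt "0.3 0 0 4 0 0 0" --pt "0.3 0 0 4 0 0 0"

```text
time: 12.65
tool_pos: [0.5905, 0.2107, 0.1669]
tool_rot: [-3.14, -0.005, -0.011]
contact_force: [0.5, 0.0, -0.2]
opening: 0.0339
grip_force: 14.0
```

```bash
python3 - <<'E'
from h import *
im=read_camera("side");s=im[:,:,::-1];st=observe();print(st["tool_pos"],st["qpos"],proj("side",st["tool_pos"]))
cv2.imwrite("pics/d2.png",cv2.resize(s[170:290,135:295],(800,600),interpolation=cv2.INTER_CUBIC))
E
```

```text
[0.58983614 0.21053417 0.16533412] [ 2.20599673e-01  5.74879275e-01  1.31814567e+00 -1.08521849e-04
  1.24531280e+00  1.80262876e+00] (np.float64(201.66600262723586), np.float64(236.76939498551758))
```

View pics/d2.png

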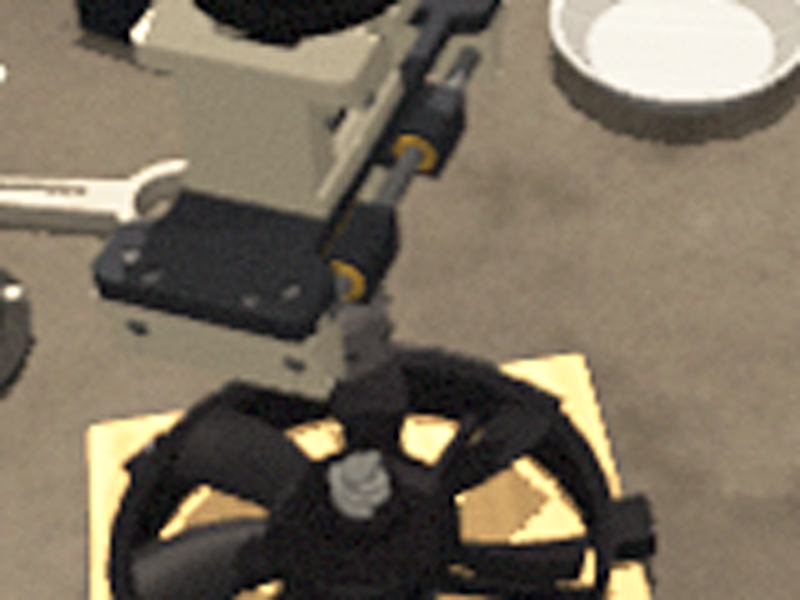

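The nut is off: the bare threaded shaft shows at (360,485) and the nut is between the fingers at (365,335). I'll carry it to the dish.

>>> step_arm --pt "0.3 -0.2 -2 0 0 0 0.06" --pt "0.3 -0.4 -5 0 0 0 0.15" --pt "0.3 -0.6 -8 0 0 0 0.25" --pt "0.3 -0.8 -11 0 0 0 0.35" --pt "0.3 -1.1 -14 0 0 0 0.45" --grip_force 18

```text
time: 13.12
tool_pos: [0.5774, 0.0691, 0.1629]
tool_rot: [-3.141, 0.001, 0.444]
contact_force: [0.7, -0.0, -0.2]
opening: 0.034
grip_force: 18.0
```

>>> step_arm --pt "0.3 -0.2 -3 0 0 0 0.1" --pt "0.3 -0.4 -6 0 0 0 0.2" --pt "0.3 -0.6 -9 0 0 0 0.3" --pt "0.3 -0.8 -12 0 0 0 0.4" --pt "0.3 -1.1 -15 0 0 0 0.5"

```text
time: 13.53
tool_pos: [0.5664, -0.081, 0.163]
tool_rot: [-3.141, 0.0, 0.944]
contact_force: [0.1, 0.3, -0.4]
opening: 0.0333
grip_force: 18.0
```

>>> step_arm --pt "0.3 -0.3 -3 -0.5 0 0 0.1" --pt "0.3 -0.6 -6 -1 0 0 0.2" --pt "0.3 -0.9 -9 -2 0 0 0.25" --pt "0.3 -1.1 -11.5 -3 0 0 0.25" --pt "0.3 -1.1 -12.3 -4 0 0 0.25"

```text
time: 13.95
tool_pos: [0.5551, -0.2061, 0.1225]
tool_rot: [-3.141, 0.001, 1.186]
contact_force: [-0.2, -0.9, -0.4]
opening: 0.0337
grip_force: 18.0
```

>>> step_arm --pt "0.3 0 0 -1 0 0 0" --pt "0.3 0 0 -3 0 0 0" --pt "0.3 0 0 -5 0 0 0" --pt "0.3 0 0 -6 0 0 0" --pt "0.3 0 0 -6 0 0 0"

```text
time: 14.37
tool_pos: [0.5545, -0.2005, 0.0608]
tool_rot: [-3.136, -0.001, 1.19]
contact_force: [-0.7, 0.8, -0.9]
opening: 0.034
grip_force: 18.0
```

```bash
python3 - <<'E'
from h import *
im=read_camera("side");s=im[:,:,::-1];st=observe();print(st["tool_pos"],st["qpos"],proj("side",st["tool_pos"]))
cv2.imwrite("pics/d3.png",cv2.resize(s[110:215,210:350],(800,600),interpolation=cv2.INTER_CUBIC))
E
```

```text
[ 0.55547242 -0.20112424  0.06247775] [-4.77186754e-01  6.30408729e-01  1.53527030e+00  2.33895476e-04
  9.78836153e-01 -9.63789421e-02] (np.float64(271.31808422312633), np.float64(162.4424788441379))
```

View pics/d3.png

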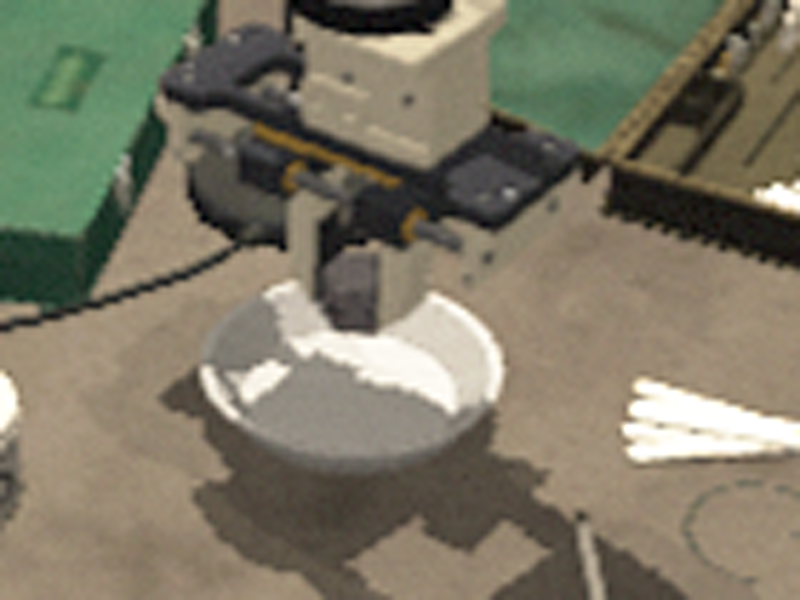

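The nut is held over the dish floor at about (350,310), with the dish well centred below. I'll lower it.

>>> step_arm --pt "0.3 0 -0.1 -1 0 0 0" --pt "0.3 0 -0.2 -2.4 0 0 0" --pt "0.3 0 -0.2 -3.6 0 0 0" --pt "0.3 0 -0.2 -4.2 0 0 0" --pt "0.3 0 -0.2 -4.4 0 0 0"

```text
time: 14.83
tool_pos: [0.5556, -0.2043, 0.0186]
tool_rot: [-3.14, -0.0, 1.189]
contact_force: [-0.3, -0.4, -1.1]
opening: 0.0341
grip_force: 18.0
```

>>> step_arm --pt "0.3 0 0 -0.1 0 0 0" --pt "0.3 0 0 -0.2 0 0 0" --pt "0.3 0 0 -0.2 0 0 0"

```text
time: 15.08
tool_pos: [0.5564, -0.2048, 0.0181]
tool_rot: [3.141, 0.0, 1.189]
contact_force: [-0.6, 0.9, 0.0]
opening: 0.0341
grip_force: 18.0
```

>>> step_arm --pt "0.3 0 0 -0.15 0 0 0" --pt "0.3 0 0 -0.3 0 0 0" --pt "0.3 0 0 -0.4 0 0 0" --pt "0.3 0 0 -0.4 0 0 0"

```text
time: 15.42
tool_pos: [0.5559, -0.2046, 0.0135]
tool_rot: [-3.141, -0.0, 1.189]
contact_force: [-0.1, -0.1, -1.0]
opening: 0.0337
grip_force: 18.0
```

>>> step_arm --pt "0.3 0 0 -0.1 0 0 0" --pt "0.3 0 0 -0.2 0 0 0" --pt "0.3 0 0 -0.2 0 0 0"

```text
time: 15.67
tool_pos: [0.556, -0.2047, 0.0132]
tool_rot: [3.141, 0.0, 1.189]
contact_force: [-5.2, 2.0, 11.7]
opening: 0.0339
grip_force: 18.0
```

The nut is on the floor. I'll ease up slightly, open gently and retreat.

>>> step_arm --pt "0.3 0 0 0.08 0 0 0" --pt "0.38 0 0 0.08 0 0 0" --pt "0.42 0 0 0.08 0 0 0" --pt "0.5 0 0 0.08 0 0 0" --pt "0.58 0 0 0.08 0 0 0"

```text
time: 16.08
tool_pos: [0.556, -0.2046, 0.0122]
tool_rot: [-3.141, -0.0, 1.189]
contact_force: [-0.1, 1.5, 0.4]
opening: 0.0475
grip_force: 0.0
```

>>> step_arm --pt "0.58 0 0 0.1 0 0 0" --pt "0.58 0 0 0.8 0 0 0" --pt "0.58 0 0 2 0 0 0" --pt "0.58 0 0 4 0 0 0" --pt "0.58 0 0 7 0 0 0"

```text
time: 16.5
tool_pos: [0.5548, -0.204, 0.0822]
tool_rot: [-3.138, -0.0, 1.189]
contact_force: [0.4, -0.5, -0.6]
opening: 0.053
grip_force: 0.0
```

>>> step_arm --pt "0.58 -2 4 3 0 0 0" --pt "0.58 -5 7 6 0 0 0" --pt "0.58 -8 10 9 0 0 0" --pt "0.58 -10 14 9 0 0 0" --pt "0.58 -10 16 9 0 0 0"

```text
time: 16.92
tool_pos: [0.4574, -0.051, 0.1741]
tool_rot: [3.137, -0.0, 1.187]
contact_force: [0.8, 0.8, 0.9]
opening: 0.0534
grip_force: 0.0
```

>>> step_arm --pt "0.58 0 0 0 0 0 0" --pt "0.58 0 0 0 0 0 0" --pt "0.58 0 0 0 0 0 0"

```text
time: 17.17
tool_pos: [0.4591, -0.0515, 0.1723]
tool_rot: [3.139, 0.0, 1.19]
contact_force: [0.7, -0.7, 0.4]
opening: 0.0533
grip_force: 0.0
```

```bash
python3 - <<'E'
from h import *
s=read_camera("side")[:,:,::-1]
cv2.imwrite("pics/d4.png",cv2.resize(s[100:340,130:370],(600,600),interpolation=cv2.INTER_CUBIC))
E
```

```text
(no output)
```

View pics/d4.png

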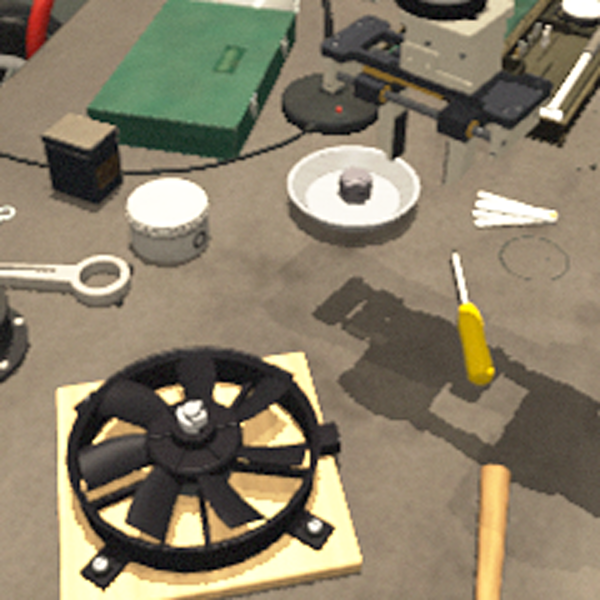

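The nut stands in the dish at (355,183), the shaft is bare at (192,413), and the piston, screwdriver and feelers have not moved. I'll hand in.

```bash
python3 -c "
from cell import *
print(hand_in())"
```

```text
the job is handed in; nothing more can be done
None
```

The nut is unscrewed clockwise and standing in the parts dish, with the tools and piston untouched; force readings on the nut while it was on the shaft stayed below about 7 N, and the job was handed in at about 17 s.

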